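# Move the earring hanger to the other rail of the jewellery stand

## Task

Move the wooden earring hanger from its rail of the jewellery stand over the end stops to the other rail, the one with the brass disc below it, and leave it hanging freely there. First clear the way, in either order: set the closed black jar down gently and upright in the middle of the green plate, and swing the aluminium lever arm away from above its rail to the front (towards the robot) until it stands about square to the rails; the jar and lever stay there. Leave the other things on the dresser where they are, and do not drop the hanger or tip the jar.

Things in the scene. Friction and masses are not known exactly. Their poses are not given: they have to be found in the camera images.
- stand: Fixed stand; origin at the centre of its underside, y along the rails, -x its front (robot side). Pale marble base 100 x 380 x 12 mm. Posts 14 mm across at y = +170 (226 mm high) and y = -170 mm (190 high). Two steel rails in line at x = 0, 10 mm across, top 175 mm above the dresser, each from a post inwards to |y| = 30 mm, 60 mm apart; a hanger fits at |y| 43 to 155 mm.
- stop_plus (a point): Top of the upturned end stop (pin 10 mm across, 22 mm above the rail's top) at the inner end, y = +30 mm, of the stand's +y rail; 197 mm above the dresser.
- stop_minus (a point): The same at y = -30 mm, on the inner end of the -y rail.
- lever (a joint): Aluminium lever arm on the taller post, vertical hinge. 0 = along and above the +y rail, pointing to stand -y; grows as its end swings to the front (-x); 1.57 = square to the rails. Range -0.3 to 2.0. Friction 0.04 N m, no spring. Arm 125 x 14 mm, 232 to 242 mm above the dresser, hub 24 mm across; passes 7 mm above a hanger on that rail, blocking grip and lift.
- lever_knob (a point): Centre of the top of the lever's knob: upright round pin 16 mm across, 40 mm tall above the arm (top 282 mm above the dresser), 118 mm from the hinge axis.
- lever_hinge (a point): Point on the lever's hinge axis, 228 mm above the dresser, at the stand's x = 0, y = +170 mm.
- mark_to: Brass disc 28 mm across and 2 mm thick, fixed on the stand's base 30 mm in front of the rail that the hanger must be moved to, at y = +95 or -95 mm of the stand; origin at the middle of its underside, axes as the stand's.
- mark_from: Blue disc of the same size on the base by the rail where the hanger hangs at the start.
- hanger: Light-wood earring hanger, 80 g, 14 mm thick along its y. Origin: middle of the saddle's underside, resting on the rail's top; z up, x across the rail. Saddle 36 mm wide, 8 mm high. Below it two legs, 13 mm apart at the top and 32 mm at the open bottom 55 mm lower (drops over a rail, centres itself); arms from their feet out to x = +-80 mm, lowest point 62 mm below the origin.
- hanger_tab (a point): Centre of the top of the hanger's upright grip tab: 24 mm (hanger x) x 10 mm (y), from 8 to 50 mm above the hanger's origin.
- jar: Closed black glass jar, loose, about 250 g: round, body 54 mm across up to 110 mm, lid 51 mm across from 110 to 130 mm. Origin: centre of its underside. It stands in front of the receiving rail, in the way of the hanger's arm.
- plate: Green ceramic incense plate, fixed: 140 mm across, flat top 8 mm above the dresser out to 55 mm from the centre. Origin: centre of its underside.
- ring_block: Bystander: beech ring block 55 (x) x 100 (y) x 35 mm with rings up to 51 mm high. Origin: centre of its underside.
- roller: Bystander: yellow hair roller standing on end beyond the lower post, 39 mm across, 60 mm high. Origin: centre of its underside.
- lipstick: Bystander: lipstick, black and brass, upright, 20 mm across, 70 mm high, in front of the stand's middle. Origin: centre of its underside.
- perfume: Bystander: amber perfume bottle 40 x 50 x 105 mm behind the stand. Origin: centre of its underside.
- polish: Bystander: red nail polish bottle 32 mm across, 70 mm high, behind the stand. Origin: centre of its underside.
- bowl: Bystander: white trinket bowl 90 mm across, 40 mm high. Origin: centre of its underside.
- brush: Bystander: brush lying along its own x, 180 mm long, under 40 mm high. Origin: near its middle, at the underside.

How it is judged (in metres and radians):
On the way:
1. jar upright at rest on the green plate and lever swung clear to the front, while the hanger is still on its first rail (horizontal distance between jar and plate below 0.035 m and z of jar in the frame of plate between 0.004 and 0.012 m and angle between jar's own z axis and vertical below 0.1 rad and linear speed of jar below 0.03 m/s and value of joint lever above 1.2 rad and distance of hanger from where it was at the start of the episode below 0.03 m), for 0.2 s.
At the end, for the whole second after the job is handed in: Hanger at rest astride the brass-disc rail: within 6 mm sideways, 4 mm in height, 62 mm of the disc along the rail, tilt under 0.2, turn under 0.5 rad; jar upright (0.1 rad) at rest on the plate, within 35 mm of its centre; lever above 1.2 rad (horizontal distance between jar and plate below 0.035 m and z of jar in the frame of plate between 0.004 and 0.012 m and angle between jar's own z axis and vertical below 0.1 rad and linear speed of each of jar, hanger below 0.03 m/s and value of joint lever above 1.2 rad and x of hanger in the frame of stand between -0.006 and 0.006 m and z of hanger in the frame of stand between 0.171 and 0.18 m and y of hanger in the frame of mark_to between -0.062 and 0.062 m and angle between hanger's own z axis and vertical below 0.2 rad and angle between the x axis of hanger and the x axis of stand, either way round below 0.5 rad); the robot touches nothing.
It fails at once if the hanger is dropped below the rails (z of hanger in the frame of stand below 0.14 m).
It fails at once if the jar is tipped (angle between jar's own z axis and vertical above 0.5 rad).
It fails at once if the jar is dropped or slammed on the plate (over 0.4 m/s within 10 mm of it) (horizontal distance between jar and plate below 0.08 m and z of jar in the frame of plate below 0.018 m and linear speed of jar above 0.4 m/s).
It fails at once if another thing on the dresser is moved more than 30 mm (distance of any of ring_block, roller, lipstick, perfume, polish, bowl, brush from where it was at the start of the episode above 0.03 m).
It also fails if it takes over 61 s, if anything falls off the work surface, if the arm or the gripper's body presses on something with over 40 N, if the wrist force passes 120 N, or if a joint passes its speed limit or range.

## Robot

A 6-joint arm with a two-finger parallel gripper is mounted at the origin on the work surface. World frame = base frame: x ahead of the robot, y to its left, z up, the work surface at z = 0. Lengths are in mm, angles in rad, forces in N, time in s.
With the tool pointing down it reaches from about 300 to 775 mm from the base axis. Payload 14.6 kg.
Tool frame: the origin (TCP) lies between the finger pads; the fingertips stand 17 mm ahead of it and the grasp point (between the pads) lies 2 mm behind it (manip.tip_reach is the distance from the TCP to the fingertips, in mm); z points along the fingers, y is the line along which they close (so a half turn about z gives the same grasp; the last joint's range is limited). The gripper opens to 94 mm and grips with 3 to 60 N. Pads are 16 mm wide; open, the fingers measure 119 mm over their backs; the gripper's body (75 mm by 177 mm) begins 78 mm behind the grasp point.
Start: joints at [-1.341, 0.3, 1.521, -0, 1.321, -0.067], TCP at [160.847, -525.945, 222.446] pointing down, gripper open.
Joint ranges: [-3.03, 3.03], [-0.79, 2.21], [0.23, 2.52], [-1.04, 4.18], [0, 3.07], [-2.55, 2.55]. Speed limits (rad/s): [2.22, 2.22, 2.57, 3.14, 3.14, 3.14].

## Interface

Orientations are given as [roll, pitch, yaw] about the fixed x, y, z axes, in that order (R = Rz(yaw) Ry(pitch) Rx(roll)).
In Python, from cell import manip, viewer gives the robot as it stands.
- The arm moves only by the tool apply_moves, never from a script. Its argument "moves" is a list of rows, each a list of 3 entries, a list of its own where there are three numbers: the shift along the tool's x, y, z each as a share of 0.25 m, from -1 to 1, then the turn, a rotation vector about the tool's x, y, z each as a share of pi rad, from -1 to 1, then the closure, from 0 (fully open) to 1 (shut). In form: [[[dx, dy, dz], [wx, wy, wz], grip], ...]. A call has 1 to 12 rows; each row is the pose to reach, as a shift and turn from the pose commanded when the call began, along the tool's axes at that moment, turning the shorter way round; what a row does not reach only later rows make up. A row lasts 1/12 s, in which the tool goes at most 41.7 mm and 7.16 degrees, less where a joint would pass 70% of its speed; a pose out of reach is approached as far as the arm can. A call with a number of a shift or a turn outside -1 to 1 is refused whole. A call with a gripper value outside its range is refused whole. The fingers move at their own pace and stop on an object; "squeeze" is the grip in N (left out, the last holds). Time passes only in rows, so rows that repeat a pose let the fingers close. It gives the time, the measured TCP pose, the force, the opening and the grip force at its end, in the units of the state.
- manip.read_state(): the state, without advancing time (a new reading comes with each control period).
- viewer.camera(name): name is "side" or "top"; returns the picture (400x640x3 uint8, blue, green, red); there is no depth.
- viewer.camera_info(name): a dict with "camera_matrix" (3x3 intrinsics, pixels), "k1" (the pictures are not rectified: a ray, as slopes to the right and down, at radius r is drawn at 1 + k1 r^2 times it, then the intrinsics apply), "R" (3x3) and "t" (3): a world point X has camera coordinates R X + t. Camera axes: x right, y down, z forward; pixel columns grow to the right and rows downward; lengths in mm; the calibration is good to about 2 mm. A picture is of the moment at which its call begins. camera_info takes no time and is no camera call.
- manip.sign_off(): hands the job in; it is judged then, once.
The state is a dict: "clock": time; "joints": joint angles; "qd": joint speeds; "effort": joint torques, N m; "eef_pos": TCP position; "eef_rot": TCP orientation; "wrist_force": force on the tool from outside, world axes, zero at the start; "moment": the same for the moment, N m; "finger_gap": finger opening in mm; "finger_force": force on a finger pad.
Only numpy, scipy, OpenCV 4.12 (cv2) and the standard library are available. Lean on these libraries where they do the work, as an engineer would, in place of code of your own. Each camera call takes 0.05 s, during which the arm holds its last target. There are 200 camera calls.

## Working session

There is one attempt and no reset: what is moved stays moved. The work goes in short steps, Python scripts to look and compute and a tool call to move; the robot and the scene stay as the last step left them, time stands still between calls to the robot, and variables do not carry over. Pictures are saved under pics/ and viewed, at most 10 in all, crops included, and the job is handed in when it is done.

Besides the shell and the picture viewer there is one more tool, called after "Call:" as name(argument=value, ...) on one line, values as JSON. apply_moves: Moves the arm, as the interface text tells. Shift numbers are shares of 0.25 m and turn numbers shares of pi rad, none past 1 either way. Its arguments: {"type":"object","properties":{"moves":{"type":"array"},"squeeze":{"type":"number"}},"required":["moves"]}

```bash
ls; mkdir -p pics; python3 - <<'E'
from cell import manip, viewer
import cv2
s=manip.read_state(); print(s)
for n in("side","top"):
    print(n,viewer.camera_info(n)); cv2.imwrite(f"pics/{n}0.png",viewer.camera(n))
E
```

```text
pics
{'clock': 0.0, 'joints': array([-1.34058868e+00,  3.00461128e-01,  1.52156676e+00,  2.82812906e-05,
        1.32072099e+00, -6.66114463e-02]), 'qd': array([-0.00057631, -0.00048135,  0.00185636, -0.00129182, -0.00237127,
       -0.0015296 ]), 'effort': array([-7.77921869e-04, -5.31808770e+01, -3.52731442e+01,  7.08282413e-02,
        2.46154441e-02, -1.17549002e-04]), 'eef_pos': array([ 160.80629422, -525.71337866,  221.8978553 ]), 'eef_rot': array([-3.14044082e+00, -1.04293577e-04,  2.96812017e-01]), 'wrist_force': array([-0.73217321,  0.71949165, -0.25906902]), 'moment': array([ 0.01818567, -0.02012375, -0.02223468]), 'finger_force': 0.0, 'finger_gap': 93.9209308886095}
side {'camera_matrix': array([[464.81535798,   0.        , 324.64269869],
       [  0.        , 464.81535798, 199.66059539],
       [  0.        ,   0.        ,   1.        ]]), 'k1': -0.08355630062699791, 'R': array([[-0.73139007, -0.68181733,  0.01391725],
       [-0.46650018,  0.48532353, -0.7394854 ],
       [ 0.49743959, -0.54734468, -0.67302872]]), 't': array([ 433.56084277,  425.06347077, 1375.34011988])}
top {'camera_matrix': array([[395.74442292,   0.        , 325.44214608],
       [  0.        , 395.74442292, 198.6426225 ],
       [  0.        ,   0.        ,   1.        ]]), 'k1': 0.0021218044319519674, 'R': array([[ 0.02656908, -0.99960162, -0.00952283],
       [-0.98886164, -0.02488565, -0.14674251],
       [ 0.14644707,  0.01331557, -0.98912888]]), 't': array([ -24.31986371,  638.68749907, 1251.38687349])}
```

View pics/top0.png

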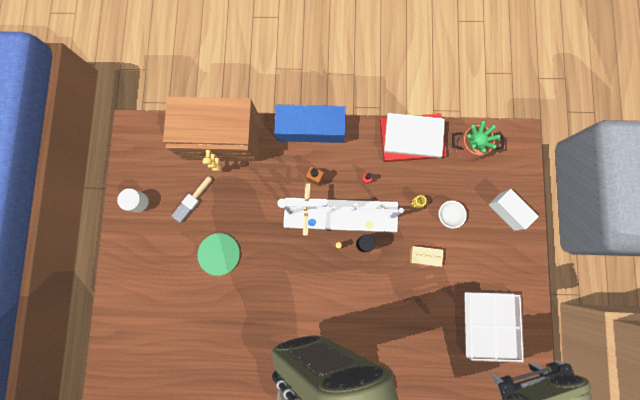

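View pics/side0.png

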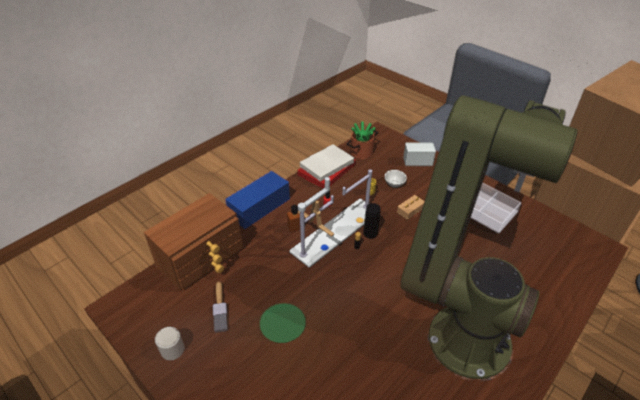

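The top view shows the stand at about (340,215), the hanger and lever on the left near (307,205), blue disc (312,223), brass disc (369,225), jar (367,243), lipstick (338,245) and plate (218,255). The side view agrees. Next I'll write a helper and zoom in.

```bash
cat > h.py <<'E'
import numpy as np, cv2
from cell import manip, viewer
from scipy.spatial.transform import Rotation as Ro
def ray(n,u,v):
    i=viewer.camera_info(n);K=i["camera_matrix"];k=i["k1"]
    p=np.array([(u-K[0,2])/K[0,0],(v-K[1,2])/K[1,1]]);q=p.copy()
    for _ in range(20): q=p/(1+k*(q@q))
    R=np.array(i["R"]);t=np.array(i["t"])
    return -R.T@t, R.T@np.r_[q,1]
def onz(n,u,v,z):
    c,d=ray(n,u,v); return (c+d*(z-c[2])/d[2])
def proj(n,X):
    i=viewer.camera_info(n);K=i["camera_matrix"];c=np.array(i["R"])@np.array(X,float)+i["t"]
    q=c[:2]/c[2];q=q*(1+i["k1"]*(q@q)); return q*K[0,0]+K[:2,2]
def tri(a,b):
    c1,d1=ray("side",*a);c2,d2=ray("top",*b)
    s=np.linalg.lstsq(np.c_[d1,-d2],c2-c1,rcond=None)[0]
    p,q=c1+s[0]*d1,c2+s[1]*d2
    return (p+q)/2,np.linalg.norm(p-q)
def blobs(im,lo,hi,amin=8,roi=None):
    m=cv2.inRange(cv2.cvtColor(im,cv2.COLOR_BGR2HSV),np.array(lo),np.array(hi))
    if roi: z=np.zeros_like(m);x0,y0,x1,y1=roi;z[y0:y1,x0:x1]=m[y0:y1,x0:x1];m=z
    n,l,s,c=cv2.connectedComponentsWithStats(m)
    return [(s[i,4],c[i].round(1).tolist(),s[i,:4].tolist()) for i in range(1,n) if s[i,4]>=amin]
def rel(dp,pose=None):
    "world shift (mm) -> tool-axis share of 250 mm"
    s=manip.read_state();R=Ro.from_euler("xyz",s["eef_rot"]); return (R.inv().apply(dp)/250).round(4)
E
python3 - <<'E'
from h import *
t=cv2.imread("pics/top0.png");s=cv2.imread("pics/side0.png")
a=cv2.resize(t[160:265,265:415],None,fx=5,fy=5,interpolation=cv2.INTER_CUBIC)
b=cv2.resize(s[165:270,280:400],None,fx=5,fy=5,interpolation=cv2.INTER_CUBIC)
cv2.imwrite("pics/topz.png",a);cv2.imwrite("pics/sidez.png",b)
for n,im in(("top",t),("side",s)):
    roi=(200,160,420,270) if n=="top" else (280,165,400,270)
    for nm,lo,hi in(("blue",(100,120,80),(130,255,255)),("yellow",(18,100,120),(35,255,255)),("black",(0,0,0),(179,255,30))):
        print(n,nm,blobs(im,lo,hi,6,roi))
    print("plate",blobs(im,(50,80,30),(90,255,255),300))
E
```

```text
top blue [(np.int32(40), [311.8, 222.1], [309, 219, 7, 7])]
top yellow [(np.int32(105), [213.0, 164.6], [203, 160, 17, 11]), (np.int32(84), [415.9, 201.7], [411, 195, 9, 13]), (np.int32(20), [338.0, 245.0], [335, 242, 6, 7])]
top black [(np.int32(15), [358.4, 245.7], [357, 240, 5, 11])]
plate [(np.int32(536), [481.9, 137.3], [467, 121, 34, 32]), (np.int32(1353), [218.1, 253.8], [198, 233, 41, 42])]
side blue [(np.int32(54), [282.5, 182.3], [280, 177, 8, 12]), (np.int32(30), [324.1, 247.0], [321, 245, 7, 5])]
side yellow [(np.int32(55), [372.1, 184.5], [370, 178, 6, 16]), (np.int32(24), [359.4, 219.7], [357, 218, 6, 5]), (np.int32(22), [357.5, 234.9], [356, 232, 4, 7])]
side black [(np.int32(10), [327.3, 194.7], [326, 193, 3, 5]), (np.int32(397), [371.7, 221.9], [364, 204, 16, 34]), (np.int32(26), [294.2, 209.4], [292, 206, 5, 7]), (np.int32(33), [357.0, 244.1], [355, 241, 6, 8])]
plate [(np.int32(1361), [282.2, 322.5], [260, 304, 45, 39])]
```

View pics/topz.png

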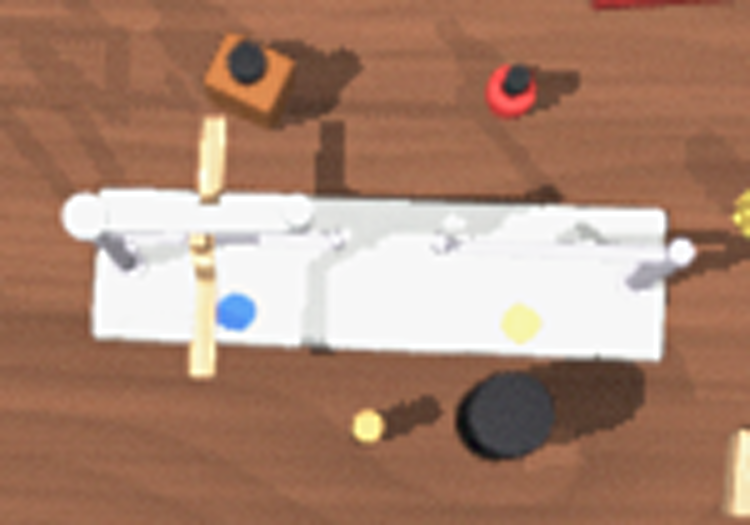

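View pics/sidez.png

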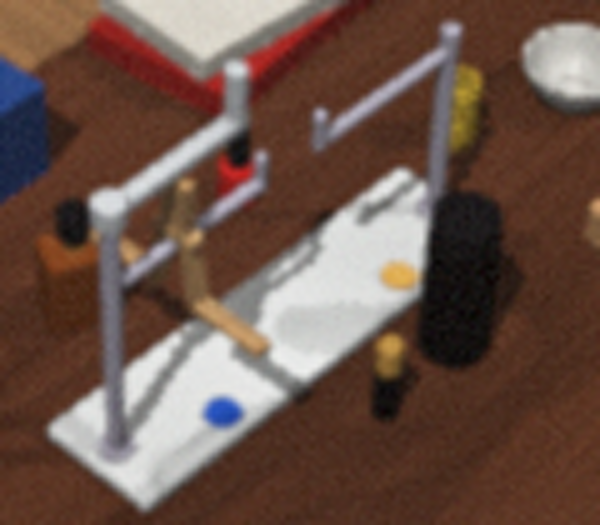

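The crops show, in zoomed coordinates for the top view, the hub (82,216), knob (299,207), stops (338,238) and (447,235), low post (681,250), jar lid (512,413) and hanger under the lever at x≈205. The side crop shows the hub (108,203), knob (238,70) and lower post top (450,30). Next I'll turn these into positions.

```bash
python3 - <<'E'
from h import *
np.set_printoptions(precision=1,suppress=True)
T=lambda u,v:((u+.5)/5-.5+265,(v+.5)/5-.5+160)
S=lambda u,v:((u+.5)/5-.5+280,(v+.5)/5-.5+165)
for nm,p,z in(("hub",(82,216),242),("knob",(299,207),282),("stop+",(339,237),197),("stop-",(452,225),197),("lowpost",(681,250),190),("cA",(92,338),12),("cB",(662,358),12),("cC",(666,210),12),("blue",(236,312),14),("brass",(521,324),14),("jar",(512,413),130),("lip",(368,426),70),("armF",(202,375),122),("armB",(214,117),122),("tab",(201,242),225)):
    print(nm,onz("top",*T(*p),z))
for nm,p,z in(("hub",(108,203),242),("knob",(238,70),282),("stop+",(262,155),197),("stop-",(320,113),197),("lowpost",(450,30),190),("blue",(222,412),14),("brass",(399,275),14),("jarbase",(452,345),0),("lip",(390,345),70),("tab",(187,185),225)):
    print("S",nm,onz("side",*S(*p),z))
print("plate",onz("top",218.1,253.8,8),onz("side",282.2,322.5,8))
for a,b in(((201,242),(187,185)),((299,207),(238,70)),((82,216),(108,203))): print(tri(S(*b),T(*a)))
E
```

```text
hub [595.4 112.8 242. ]
knob [597.9  -8.3 282. ]
stop+ [593.  -30.5 197. ]
stop- [601.6 -95.6 197. ]
lowpost [ 591.3 -228.9  190. ]
cA [544.4 131.7  12. ]
cB [ 540.9 -248.    12. ]
cC [ 640.4 -250.7   12. ]
blue [564.1  36.1  14. ]
brass [ 561. -154.   14.]
jar [ 497.2 -137.8  130. ]
lip [489.  -52.4  70. ]
armF [515.6  50.6 122. ]
armB [675.7  48.6 122. ]
tab [584.6  47.3 225. ]
S hub [599.7 105.  242. ]
S knob [597.3 -11.1 282. ]
S stop+ [593.7 -33.  197. ]
S stop- [594.1 -92.4 197. ]
S lowpost [ 592.1 -232.5  190. ]
S blue [566.2  32.1  14. ]
S brass [ 564.  -159.1   14. ]
S jarbase [ 497.5 -141.5    0. ]
S lip [490.8 -56.   70. ]
S tab [588.3  45.3 225. ]
plate [450.9 344.1   8. ] [451.3 341.7   8. ]
(array([585. ,  47.6, 228.4]), np.float64(1.8342558672469493))
(array([596.8,  -9. , 283.8]), np.float64(2.0667143435962334))
(array([593.8, 111.4, 250.3]), np.float64(1.1676242749933678))
```

Call:
apply_moves(moves=[[[0.87, -0.54, 0], [0, 0, 0.0945], 0], [[0.87, -0.54, 0], [0, 0, 0.0945], 0], [[0.87, -0.54, 0], [0, 0, 0.0945], 0], [[0.87, -0.54, 0], [0, 0, 0.0945], 0], [[0.87, -0.54, 0], [0, 0, 0.0945], 0], [[0.87, -0.54, 0], [0, 0, 0.0945], 0], [[0.87, -0.54, 0], [0, 0, 0.0945], 0], [[0.87, -0.54, 0], [0, 0, 0.0945], 0], [[0.87, -0.54, 0], [0, 0, 0.0945], 0]], squeeze=20)

```text
clock: 0.85
eef_pos: [329.3, -333.3, 222.4]
eef_rot: [3.142, 0.0, 0.001]
wrist_force: [0.2, -0.1, 0.1]
finger_gap: 94.3
finger_force: 0.0
```

Call:
apply_moves(moves=[[[0.672, -0.775, 0], [0, 0, 0], 0], [[0.672, -0.775, 0], [0, 0, 0], 0], [[0.672, -0.775, 0], [0, 0, 0], 0], [[0.672, -0.775, 0], [0, 0, 0], 0], [[0.672, -0.775, 0], [0, 0, 0], 0], [[0.672, -0.775, 0], [0, 0, 0], 0], [[0.672, -0.775, 0], [0, 0, 0], 0], [[0.672, -0.775, 0], [0, 0, 0], 0], [[0.672, -0.775, 0], [0, 0, 0], 0]])

```text
clock: 1.6
eef_pos: [496.8, -140.9, 222.0]
eef_rot: [3.142, 0.001, -0.001]
wrist_force: [-0.7, -0.1, 0.6]
finger_gap: 94.2
finger_force: 0.0
```

```bash
python3 - <<'E'
from h import *
im=viewer.camera("side")
cv2.imwrite("pics/s1.png",cv2.resize(im[130:280,280:480],None,fx=4,fy=4,interpolation=cv2.INTER_CUBIC))
s=manip.read_state();print(s["eef_pos"],s["eef_rot"])
E
```

```text
[ 496.58202918 -141.2387254   222.2120005 ] [ 3.14153160e+00  6.28631298e-04 -1.86194422e-03]
```

View pics/s1.png

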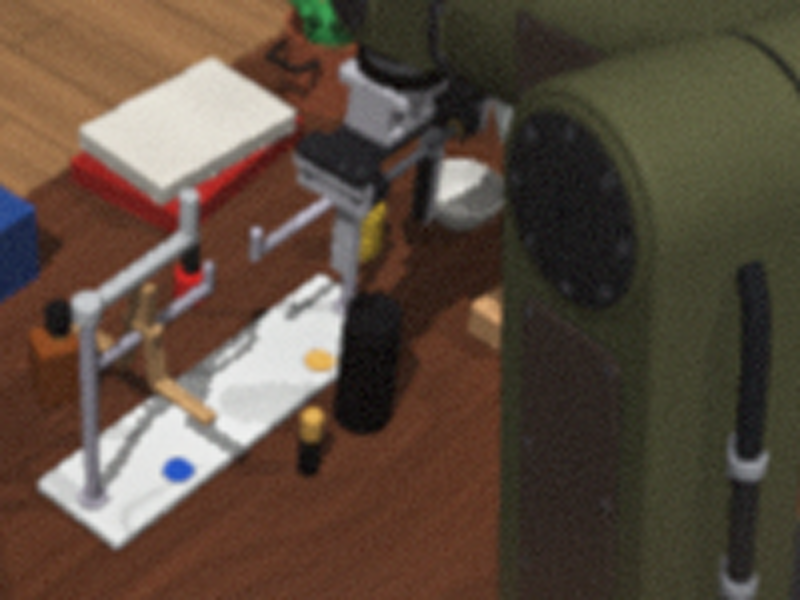

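The gripper stands over the jar (jar top at (373,310) in the crop, fingers on either side). Descend, grip and lift.

Call:
apply_moves(moves=[[[0, 0, 0.15], [0, 0, 0], 0], [[0, 0, 0.3], [0, 0, 0], 0], [[0, 0, 0.42], [0, 0, 0], 0], [[0, 0, 0.5], [0, 0, 0], 0], [[0, 0, 0.536], [0, 0, 0], 0], [[0, 0, 0.536], [0, 0, 0], 0], [[0, 0, 0.536], [0, 0, 0], 1], [[0, 0, 0.536], [0, 0, 0], 1], [[0, 0, 0.536], [0, 0, 0], 1], [[0, 0, 0.536], [0, 0, 0], 1], [[0, 0, 0.536], [0, 0, 0], 1], [[0, 0, 0.536], [0, 0, 0], 1]], squeeze=20)

```text
clock: 2.65
eef_pos: [497.6, -139.5, 88.9]
eef_rot: [3.141, -0.001, 0.0]
wrist_force: [-0.2, 0.9, -0.3]
finger_gap: 57.5
finger_force: 0.0
```

Call:
apply_moves(moves=[[[0, 0, 0], [0, 0, 0], 1], [[0, 0, 0], [0, 0, 0], 1], [[0, 0, 0], [0, 0, 0], 1], [[0, 0, -0.05], [0, 0, 0], 1], [[0, 0, -0.12], [0, 0, 0], 1], [[-0.03, 0, -0.25], [0, 0, 0], 1], [[-0.08, 0, -0.36], [0, 0, 0], 1], [[-0.15, 0, -0.4], [0, 0, 0], 1], [[-0.2, 0, -0.4], [0, 0, 0], 1], [[-0.2, 0, -0.4], [0, 0, 0], 1]])

```text
clock: 3.48
eef_pos: [446.0, -139.5, 188.8]
eef_rot: [3.141, -0.0, -0.0]
wrist_force: [-0.8, 0.1, -3.3]
finger_gap: 53.3
finger_force: 20.0
```

Call:
apply_moves(moves=[[[0, -0.04, 0], [0, 0, 0], 1], [[0, -0.12, 0], [0, 0, 0], 1], [[0, -0.24, 0], [0, 0, 0], 1], [[0, -0.36, 0], [0, 0, 0], 1], [[0, -0.48, 0], [0, 0, 0], 1], [[0, -0.6, 0], [0, 0, 0], 1], [[0, -0.72, 0], [0, 0, 0], 1], [[0, -0.84, 0], [0, 0, 0], 1], [[0, -0.92, 0], [0, 0, 0], 1], [[0, -0.97, 0], [0, 0, 0], 1], [[0, -1.0, 0], [0, 0, 0], 1]])

```text
clock: 4.4
eef_pos: [447.3, 112.7, 187.7]
eef_rot: [-3.142, 0.001, 0.002]
wrist_force: [1.0, 0.9, -2.2]
finger_gap: 53.8
finger_force: 20.0
```

Call:
apply_moves(moves=[[[0, -0.04, 0], [0, 0, 0], 1], [[0, -0.12, 0], [0, 0, 0], 1], [[0.01, -0.24, 0], [0, 0, 0], 1], [[0.01, -0.36, 0], [0, 0, 0], 1], [[0.015, -0.48, 0], [0, 0, 0], 1], [[0.015, -0.6, 0], [0, 0, 0], 1], [[0.015, -0.72, 0], [0, 0, 0], 1], [[0.015, -0.82, 0], [0, 0, 0], 1], [[0.015, -0.89, 0], [0, 0, 0], 1], [[0.015, -0.93, 0], [0, 0, 0], 1], [[0.015, -0.93, 0], [0, 0, 0], 1], [[0.015, -0.93, 0], [0, 0, 0], 1]])

```text
clock: 5.4
eef_pos: [451.1, 342.6, 188.0]
eef_rot: [3.141, 0.001, 0.0]
wrist_force: [-0.2, 0.0, -2.2]
finger_gap: 53.5
finger_force: 20.0
```

Call:
apply_moves(moves=[[[0, 0, 0.05], [0, 0, 0], 1], [[0, 0, 0.12], [0, 0, 0], 1], [[0, 0, 0.19], [0, 0, 0], 1], [[0, 0, 0.24], [0, 0, 0], 1], [[0, 0, 0.28], [0, 0, 0], 1], [[0, 0, 0.31], [0, 0, 0], 1], [[0, 0, 0.33], [0, 0, 0], 1], [[0, 0, 0.345], [0, 0, 0], 1], [[0, 0, 0.355], [0, 0, 0], 1], [[0, 0, 0.36], [0, 0, 0], 1], [[0, 0, 0.364], [0, 0, 0], 1], [[0, 0, 0.367], [0, 0, 0], 1]])

```text
clock: 6.4
eef_pos: [451.3, 343.1, 96.9]
eef_rot: [-3.141, -0.0, 0.0]
wrist_force: [-0.3, 0.4, -2.6]
finger_gap: 53.1
finger_force: 20.0
```

```bash
python3 - <<'E'
from h import *
im=viewer.camera("side")
cv2.imwrite("pics/s2.png",cv2.resize(im[200:370,180:380],None,fx=3,fy=3,interpolation=cv2.INTER_CUBIC))
s=manip.read_state();print(s["eef_pos"],s["wrist_force"])
E
```

```text
[451.21807014 343.0735729   96.79191261] [-0.50499317 -0.2517126  -2.35447942]
```

View pics/s2.png

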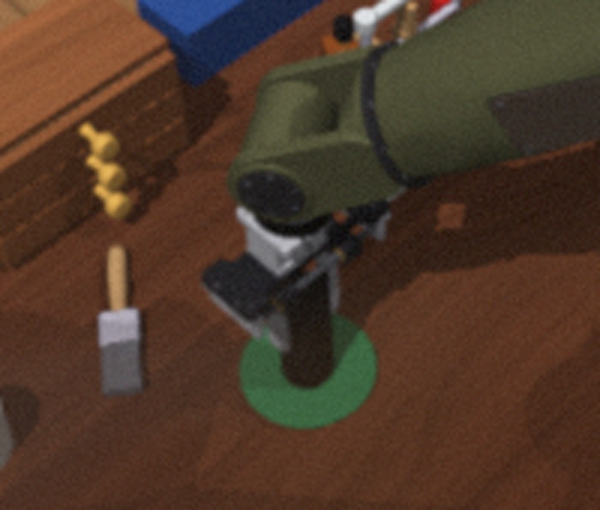

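The jar's foot at (307,375) is centred on the green plate, still just off it. Lower until contact.

Call:
apply_moves(moves=[[[0, 0, 0.003], [0, 0, 0], 1], [[0, 0, 0.006], [0, 0, 0], 1], [[0, 0, 0.006], [0, 0, 0], 1]])

```text
clock: 6.7
eef_pos: [451.6, 343.2, 96.7]
eef_rot: [-3.141, -0.001, 0.0]
wrist_force: [-4.3, -3.1, 10.9]
finger_gap: 53.9
finger_force: 20.0
```

Call:
apply_moves(moves=[[[0, 0, -0.003], [0, 0, 0], 1], [[0, 0, -0.003], [0, 0, 0], 0.2], [[0, 0, -0.003], [0, 0, 0], 0], [[0, 0, -0.003], [0, 0, 0], 0], [[0, 0, -0.003], [0, 0, 0], 0], [[0, 0, -0.003], [0, 0, 0], 0], [[0, 0, -0.1], [0, 0, 0], 0], [[0, 0, -0.25], [0, 0, 0], 0], [[0, 0, -0.4], [0, 0, 0], 0], [[0, 0, -0.56], [0, 0, 0], 0], [[0, 0, -0.7], [0, 0, 0], 0], [[0, 0, -0.8], [0, 0, 0], 0]])

```text
clock: 7.7
eef_pos: [451.3, 343.1, 299.0]
eef_rot: [-3.14, -0.003, -0.0]
wrist_force: [0.6, 0.6, 0.2]
finger_gap: 94.2
finger_force: 0.0
```

```bash
python3 - <<'E'
from h import *
s=manip.read_state();print(s["joints"],s["eef_pos"])
im=viewer.camera("top"); print(blobs(im,(50,80,30),(90,255,255),300))
E
```

```text
[5.85436379e-01 2.91154726e-01 1.35609697e+00 3.28468395e-05
 1.49075052e+00 2.15627886e+00] [451.30753719 343.12435945 298.95237231]
[(np.int32(539), [481.9, 137.3], [467, 121, 34, 32]), (np.int32(860), [223.2, 253.9], [204, 233, 35, 42])]
```

Call:
apply_moves(moves=[[[0.05, 0.12, -0.16], [0, 0, -0.04], 0], [[0.15, 0.35, -0.16], [0, 0, -0.08], 0], [[0.292, 0.705, -0.16], [0, 0, -0.12], 0.47], [[0.292, 0.705, -0.16], [0, 0, -0.25], 0.47], [[0.292, 0.705, -0.16], [0, 0, -0.25], 0.47], [[0.292, 0.705, -0.16], [0, 0, -0.25], 0.47], [[0.292, 0.705, -0.16], [0, 0, -0.25], 0.47], [[0.292, 0.705, -0.16], [0, 0, -0.25], 0.47], [[0.292, 0.705, -0.16], [0, 0, -0.25], 0.47], [[0.292, 0.705, -0.16], [0, 0, -0.25], 0.47]])

```text
clock: 8.58
eef_pos: [524.0, 167.2, 335.0]
eef_rot: [-3.141, 0.0, 0.783]
wrist_force: [0.5, 0.5, 0.4]
finger_gap: 49.8
finger_force: 0.0
```

Call:
apply_moves(moves=[[[-0.291, 0.704, 0], [0, 0, -0.25], 0.47], [[-0.291, 0.704, 0], [0, 0, -0.25], 0.47], [[-0.291, 0.704, 0], [0, 0, -0.25], 0.47], [[-0.291, 0.704, 0], [0, 0, -0.25], 0.47], [[-0.291, 0.704, 0], [0, 0, -0.25], 0.47], [[-0.291, 0.704, 0], [0, 0, -0.25], 0.47], [[-0.291, 0.704, 0], [0, 0, -0.25], 0.47], [[-0.291, 0.704, 0], [0, 0, -0.25], 0.47], [[-0.291, 0.704, 0], [0, 0, -0.25], 0.47], [[-0.291, 0.704, 0], [0, 0, -0.25], 0.47]])

```text
clock: 9.42
eef_pos: [597.1, -8.5, 335.3]
eef_rot: [3.142, -0.0, 1.568]
wrist_force: [0.3, -0.2, 0.5]
finger_gap: 50.1
finger_force: 0.0
```

```bash
python3 - <<'E'
from h import *
im=viewer.camera("side");t=viewer.camera("top")
print(blobs(t,(50,80,30),(90,255,255),300),blobs(t,(0,0,0),(179,255,45),40,(195,225,245,280)))
cv2.imwrite("pics/s3.png",cv2.resize(im[130:270,270:470],None,fx=4,fy=4,interpolation=cv2.INTER_CUBIC))
s=manip.read_state();print(s["eef_pos"],s["eef_rot"],s["finger_gap"],proj("side",s["eef_pos"]))
E
```

```text
[(np.int32(537), [482.0, 137.3], [467, 121, 34, 32]), (np.int32(978), [220.8, 254.0], [198, 233, 41, 42])] [(np.int32(154), [218.4, 253.9], [210, 247, 16, 15])]
[597.0633133   -8.57725882 335.33480897] [ 3.14139826e+00 -1.99560869e-05  1.56936729e+00] 50.05185265608079 [327.00831393 165.85421002]
```

View pics/s3.png

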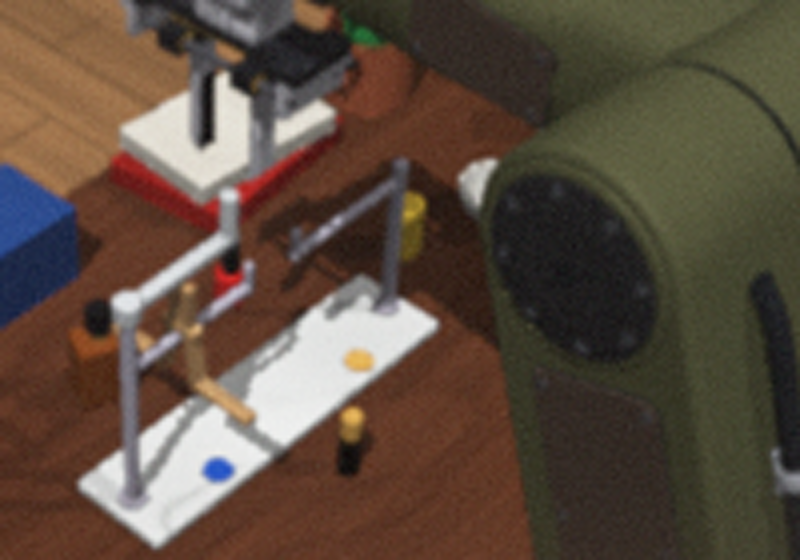

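The open fingers stand directly above the lever knob (229,195 in the crop), and the jar stays centred on the plate. Lower and grip lightly.

Call:
apply_moves(moves=[[[0, 0, 0.1], [0, 0, 0], 0.47], [[0, 0, 0.2], [0, 0, 0], 0.47], [[0, 0, 0.26], [0, 0, 0], 0.47], [[0, 0, 0.277], [0, 0, 0], 0.47], [[0, 0, 0.277], [0, 0, 0], 0.6], [[0, 0, 0.277], [0, 0, 0], 1], [[0, 0, 0.277], [0, 0, 0], 1], [[0, 0, 0.277], [0, 0, 0], 1], [[0, 0, 0.277], [0, 0, 0], 1], [[0, 0, 0.277], [0, 0, 0], 1], [[0, 0, 0.277], [0, 0, 0], 1], [[0, 0, 0.277], [0, 0, 0], 1]], squeeze=5)

```text
clock: 10.52
eef_pos: [597.3, -9.2, 266.5]
eef_rot: [3.141, 0.0, 1.571]
wrist_force: [0.4, -0.7, 4.5]
finger_gap: 15.8
finger_force: 5.0
```

Call:
apply_moves(moves=[[[0.001, -0.031, 0], [0, 0, 0.0208], 1], [[0.004, -0.062, 0], [0, 0, 0.0417], 1], [[0.009, -0.092, 0], [0, 0, 0.0625], 1], [[0.016, -0.122, 0], [0, 0, 0.0833], 1], [[0.025, -0.152, 0], [0, 0, 0.1042], 1], [[0.036, -0.181, 0], [0, 0, 0.125], 1], [[0.049, -0.209, 0], [0, 0, 0.1458], 1], [[0.063, -0.2365, 0], [0, 0, 0.1667], 1], [[0.08, -0.263, 0], [0, 0, 0.1875], 1], [[0.098, -0.288, 0], [0, 0, 0.2083], 1], [[0.117, -0.312, 0], [0, 0, 0.2292], 1], [[0.1385, -0.3345, 0], [0, 0, 0.25], 1]])

```text
clock: 11.52
eef_pos: [513.1, 25.2, 266.4]
eef_rot: [3.141, 0.001, 0.782]
wrist_force: [-1.2, -3.0, 4.7]
finger_gap: 15.9
finger_force: 5.0
```

Call:
apply_moves(moves=[[[0.001, -0.031, 0], [0, 0, 0.0208], 1], [[0.004, -0.062, 0], [0, 0, 0.0417], 1], [[0.009, -0.092, 0], [0, 0, 0.0625], 1], [[0.016, -0.122, 0], [0, 0, 0.0833], 1], [[0.025, -0.152, 0], [0, 0, 0.1042], 1], [[0.036, -0.181, 0], [0, 0, 0.125], 1], [[0.049, -0.209, 0], [0, 0, 0.1458], 1], [[0.063, -0.2365, 0], [0, 0, 0.1667], 1], [[0.08, -0.263, 0], [0, 0, 0.1875], 1], [[0.098, -0.288, 0], [0, 0, 0.2083], 1], [[0.117, -0.312, 0], [0, 0, 0.2292], 1], [[0.1385, -0.3345, 0], [0, 0, 0.25], 1]])

```text
clock: 12.52
eef_pos: [478.3, 109.4, 266.2]
eef_rot: [3.141, 0.001, -0.003]
wrist_force: [-4.5, -0.9, 5.1]
finger_gap: 15.8
finger_force: 5.0
```

Call:
apply_moves(moves=[[[0, 0, 0], [0, 0, 0], 0.57], [[0, 0, 0], [0, 0, 0], 0.57], [[0, 0, 0], [0, 0, 0], 0.57], [[0, 0, -0.1], [0, 0, 0], 0.57], [[0, 0, -0.2], [0, 0, 0], 0.57], [[0, 0, -0.3], [0, 0, 0], 0.57], [[0.468, 0.245, -0.3], [0, 0, 0], 0.57], [[0.468, 0.245, -0.3], [0, 0, 0], 0.57], [[0.468, 0.245, -0.3], [0, 0, 0], 0.57], [[0.468, 0.245, -0.3], [0, 0, 0], 0.57], [[0.468, 0.245, -0.3], [0, 0, 0], 0.57], [[0.468, 0.245, -0.3], [0, 0, 0], 0.57]])

```text
clock: 13.52
eef_pos: [595.6, 47.6, 340.4]
eef_rot: [-3.141, 0.001, 0.0]
wrist_force: [0.1, -0.8, -0.1]
finger_gap: 40.4
finger_force: 0.0
```

```bash
python3 - <<'E'
from h import *
im=viewer.camera("side")
cv2.imwrite("pics/s4.png",cv2.resize(im[130:270,270:430],None,fx=4,fy=4,interpolation=cv2.INTER_CUBIC))
s=manip.read_state();print(s["eef_pos"],s["eef_rot"],s["finger_gap"])
for p in([595,48.5,225],[595,40,225],[477,109,282]): print(p,(proj("side",p)-[270,130]+.5)*4-.5)
E
```

```text
[595.23965397  48.05187601 341.08029009] [-3.14144422e+00  5.24836207e-05  6.58858665e-04] 40.3912676424847
[595, 48.5, 225] [180.78764542 285.93138393]
[595, 40, 225] [188.10208072 280.79347349]
[477, 109, 282] [239.56519475 344.11509235]
```

View pics/s4.png

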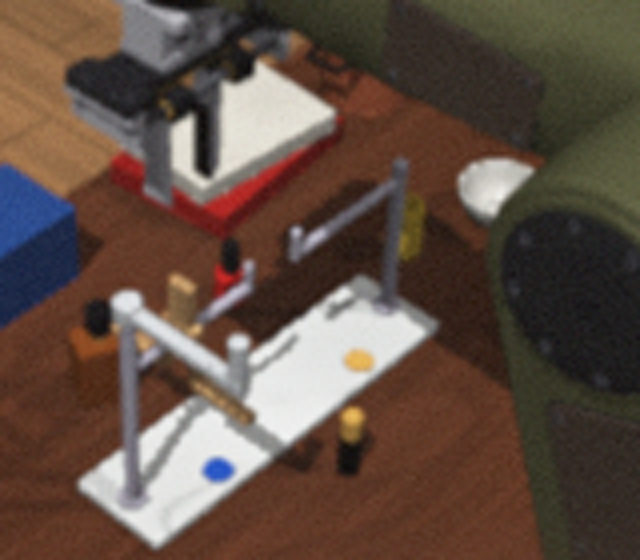

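The tab top is at (182,284), within a couple of pixels of where I computed it, and the lever stands square to the front. Descend and grip the tab.

Call:
apply_moves(moves=[[[0, 0, 0.15], [0, 0, 0], 0.57], [[0, 0, 0.3], [0, 0, 0], 0.57], [[0, 0, 0.42], [0, 0, 0], 0.57], [[0, 0, 0.5], [0, 0, 0], 0.57], [[0, 0, 0.54], [0, 0, 0], 0.57], [[0, 0, 0.54], [0, 0, 0], 0.57], [[0, 0, 0.54], [0, 0, 0], 1], [[0, 0, 0.54], [0, 0, 0], 1], [[0, 0, 0.54], [0, 0, 0], 1], [[0, 0, 0.54], [0, 0, 0], 1], [[0, 0, 0.54], [0, 0, 0], 1], [[0, 0, 0.54], [0, 0, 0], 1]], squeeze=20)

```text
clock: 14.57
eef_pos: [596.1, 47.9, 206.6]
eef_rot: [-3.141, -0.001, -0.0]
wrist_force: [-0.5, 0.1, 3.7]
finger_gap: 9.8
finger_force: 20.0
```

Call:
apply_moves(moves=[[[0, 0, -0.04], [0, 0, 0], 1], [[0, 0, -0.1], [0, 0, 0], 1], [[0, 0, -0.2], [0, 0, 0], 1], [[0, 0, -0.3], [0, 0, 0], 1], [[0, 0, -0.38], [0, 0, 0], 1], [[0, 0, -0.42], [0, 0, 0], 1], [[0, 0, -0.42], [0, 0, 0], 1]])

```text
clock: 15.15
eef_pos: [596.3, 47.8, 313.5]
eef_rot: [-3.142, -0.004, -0.0]
wrist_force: [1.1, -0.2, -0.4]
finger_gap: 10.0
finger_force: 20.0
```

Call:
apply_moves(moves=[[[0, 0.04, 0], [0, 0, 0], 1], [[0, 0.12, 0], [0, 0, 0], 1], [[0, 0.22, 0], [0, 0, 0], 1], [[0, 0.32, 0], [0, 0, 0], 1], [[-0.008, 0.42, 0], [0, 0, 0], 1], [[-0.008, 0.52, 0], [0, 0, 0], 1], [[-0.008, 0.62, 0], [0, 0, 0], 1], [[-0.008, 0.7, 0], [0, 0, 0], 1], [[-0.008, 0.76, 0], [0, 0, 0], 1], [[-0.008, 0.79, 0], [0, 0, 0], 1], [[-0.008, 0.79, 0], [0, 0, 0], 1], [[-0.008, 0.79, 0], [0, 0, 0], 1]])

```text
clock: 16.15
eef_pos: [593.8, -149.4, 310.4]
eef_rot: [-3.141, 0.001, -0.0]
wrist_force: [0.8, 0.1, -0.6]
finger_gap: 9.9
finger_force: 20.0
```

```bash
python3 - <<'E'
from h import *
im=viewer.camera("side")
cv2.imwrite("pics/s5.png",cv2.resize(im[130:270,270:430],None,fx=4,fy=4,interpolation=cv2.INTER_CUBIC))
s=manip.read_state();print(s["eef_pos"],s["eef_rot"],s["finger_gap"])
z=s["eef_pos"][2]+19
for p in([513,-150,z-107],[593,-150,175],[593,-150,z-112],[477,109,282]): print(p,(proj("side",p)-[270,130]+.5)*4-.5)
E
```

```text
[ 593.89666616 -148.90737336  310.64201124] [-3.14129178e+00  3.91927245e-04  5.34692068e-04] 9.927339231559518
[513, -150, np.float64(222.64201124172297)] [414.66444178 218.70803506]
[593, -150, 175] [338.94099083 218.99930686]
[593, -150, np.float64(217.64201124172297)] [341.73236759 181.43129632]
[477, 109, 282] [239.56519475 344.11509235]
```

View pics/s5.png

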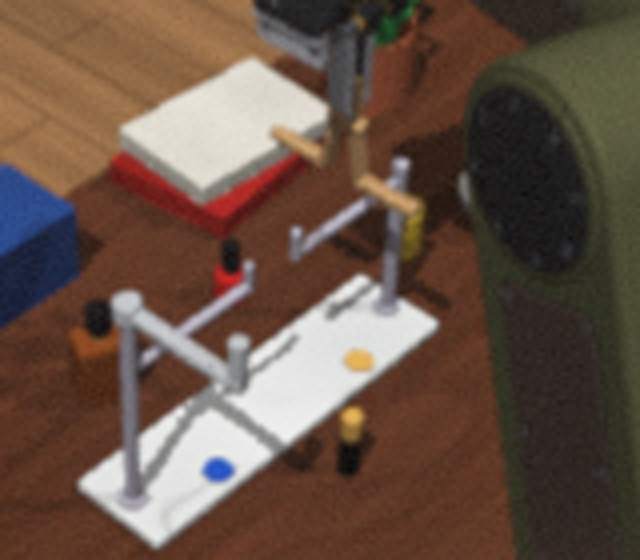

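The hanger hangs level from the fingers, its leg feet (about (327,160) and (358,182)) straddling the rail line. Lower onto the rail.

Call:
apply_moves(moves=[[[0, 0, 0.06], [0, 0, 0], 1], [[0, 0, 0.14], [0, 0, 0], 1], [[0, 0, 0.2], [0, 0, 0], 1], [[0, 0, 0.26], [0, 0, 0], 1], [[0, 0, 0.31], [0, 0, 0], 1], [[0, 0, 0.35], [0, 0, 0], 1], [[0, 0, 0.38], [0, 0, 0], 1], [[0, 0, 0.4], [0, 0, 0], 1], [[0, 0, 0.408], [0, 0, 0], 1], [[0, 0, 0.412], [0, 0, 0], 1], [[0, 0, 0.412], [0, 0, 0], 1]])

```text
clock: 17.12
eef_pos: [594.0, -149.6, 208.3]
eef_rot: [3.141, -0.001, -0.0]
wrist_force: [0.0, -0.9, -0.5]
finger_gap: 9.9
finger_force: 20.0
```

Call:
apply_moves(moves=[[[0, 0, 0.004], [0, 0, 0], 1], [[0, 0, 0.008], [0, 0, 0], 1], [[0, 0, 0.008], [0, 0, 0], 1], [[0, 0, 0.008], [0, 0, 0], 1]])

```text
clock: 17.45
eef_pos: [594.1, -149.7, 206.6]
eef_rot: [3.141, -0.001, -0.0]
wrist_force: [-0.3, -0.2, 4.4]
finger_gap: 10.1
finger_force: 20.0
```

The hanger is on the rail, with the same height and force as on the first one. Release and lift away.

Call:
apply_moves(moves=[[[0, 0, 0], [0, 0, 0], 0.8], [[0, 0, 0], [0, 0, 0], 0.6], [[0, 0, 0], [0, 0, 0], 0.6], [[0, 0, 0], [0, 0, 0], 0.6], [[0, 0, -0.08], [0, 0, 0], 0.6], [[0, 0, -0.2], [0, 0, 0], 0.6], [[0, 0, -0.35], [0, 0, 0], 0.6], [[0, 0, -0.5], [0, 0, 0], 0.6], [[0, 0, -0.6], [0, 0, 0], 0.6], [[0, 0, -0.6], [0, 0, 0], 0.6], [[0, 0, -0.6], [0, 0, 0], 0.6], [[0, 0, -0.6], [0, 0, 0], 0.6]])

```text
clock: 18.45
eef_pos: [593.7, -149.6, 354.5]
eef_rot: [-3.141, 0.002, -0.0]
wrist_force: [-0.3, 0.2, -1.1]
finger_gap: 37.6
finger_force: 0.0
```

```bash
python3 - <<'E'
from h import *
im=viewer.camera("side")
cv2.imwrite("pics/s6.png",cv2.resize(im[130:350,240:430],None,fx=2.7,fy=2.7,interpolation=cv2.INTER_CUBIC))
s=manip.read_state();print(s["eef_pos"],s["qd"].round(3),s["wrist_force"])
E
```

```text
[ 593.6308849  -149.58697708  354.20589582] [-0.     0.004 -0.001  0.002  0.002  0.001] [ 0.54218508  0.08795362 -0.67200192]
```

View pics/s6.png

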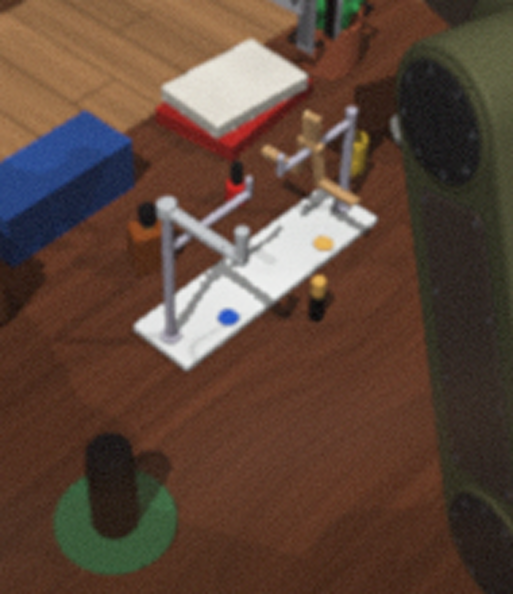

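The hanger hangs upright on the brass-disc rail (tab at (312,130)), the lever is square to the front (knob (241,245)), and the jar stands on the plate (115,530). Handing in.

```bash
python3 -c "
from cell import manip
print(manip.sign_off())"
```

```text
the job is handed in; nothing more can be done
None
```

I moved the hanger to the brass-disc rail, where it hangs free, with the jar upright on the green plate and the lever square to the front. I handed the job in at about 18.5 s; sign-off gave no verdict, but the last picture shows all three in place.

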